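# Pin the shaker platform for transport

## Task

Lock the orbital shaker's platform for transport with the ball-lock pin, the one with the black handle and two red buttons: squeeze both buttons, lift it out of the blue stand and slide it straight down through the brass bush and the steel bush below it until its flange rests flush on the brass rim. Then let go so that the buttons spring out and the balls lock. Leave the plain grey pin in the stand.

Things in the scene. Friction and masses are not known exactly. Their poses are not given: they have to be found in the camera images.
- ball_pin_grip (a point): Centre of the black handle block of the ball-lock pin, upright and loose in a hole of the blue stand (top 90 mm up). z up. Block 26 (x) by 30 (y) by 53 tall. A red button on each x face: 38 across both, so close the fingers along x. Flange 42 dia, 5 thick, underside 32 below this point. Below it a steel shank 13 dia, 72 long, tapered tip 104 below this point. Mass 0.15 kg.
- button (a joint): How far the two red buttons (16 mm wide, 36 tall, centred at the grip height, linked) are pressed, in m: 0 = out, 0.006 = fully in, flush with the block. Springs: 2.5 to 5.5 N each. Two brass ball-ended plungers, 92 mm below the grip point, span 25 mm when the buttons are out (locking), and are flush with the shank when pressed.
- lock_mouth (a point): Centre of the rim of the brass bush on the front of the fixed white shaker, 94 mm up, z up. Rim 44 mm dia; funnel 34 wide at the rim narrows over 10 mm to a vertical 18 mm bore. In line below: a steel bush, 18 mm bore, small funnel, underside 54 below this point. Pin home: flange on the rim, grip point 32 above this point, balls below the steel bush. Platform behind, top 88 mm up.
- plain_pin_grip (a point): Centre of the round grey ribbed handle (28 mm dia, 53 tall, z up) of the plain pin without buttons, in the other hole of the blue stand, 80 mm from the ball-lock pin. Same flange and shank as the ball-lock pin. Leave it there.
There are look-alikes about, which are no part of the job. What is shaped like the part that bears ball_pin_grip but green or turquoise is not meant.

How it is judged:
On the way:
1. the ball-lock pin is being slid through the bushes with its buttons pressed (value of joint button above 0.003 m and horizontal distance between ball_pin_grip and lock_mouth below 0.015 m and z of ball_pin_grip in the frame of lock_mouth between 0.024 and 0.09 m), for 0.1 s.
At the end, for the whole second after the job is handed in: The ball-lock pin stands upright (within 10 degrees) in the shaker's lock, on its axis within 10 mm, fully home (grip point no more than 37 mm above the brass rim, 32 mm when flush), its buttons sprung out to within 1.5 mm, and the plain pin is still in the stand, within 30 mm of where it was (horizontal distance between ball_pin_grip and lock_mouth below 0.01 m and z of ball_pin_grip in the frame of lock_mouth between 0.026 and 0.037 m and angle between ball_pin_grip's own z axis and vertical below 0.17 rad and value of joint button below 0.0015 m and distance of plain_pin_grip from where it was at the start of the episode below 0.03 m); the robot touches nothing.
It fails at once if the plain pin is lifted out of its hole or knocked away (moved over 30 mm) (distance of plain_pin_grip from where it was at the start of the episode above 0.03 m).
It also fails if it takes over 40 s, if anything falls off the work surface, if the arm or the gripper's body presses on something with over 40 N, if the wrist force passes 120 N, or if a joint passes its speed limit or range.

## Robot

A 6-joint arm with a two-finger parallel gripper is mounted at the origin on a cart in front of the work surface, level with it; the furniture and walls round the work are solid. World frame = base frame: x ahead of the robot, y to its left, z up, the work surface at z = 0. Lengths are in m, angles in rad, forces in N, time in s.
With the tool pointing down it reaches from about 0.35 to 0.725 m from the base axis. Payload 4.3 kg.
Tool frame: the origin (TCP) lies at the very end of the fingers, on their centre line; the grasp point (between the pads) lies ctrl.pinch_z behind it (ctrl.pinch_z is the distance from the TCP to the grasp point, in m); z points along the fingers, y is the direction in which the jaws open and shut (so a half turn about z gives the same grasp; the last joint's range is limited). The gripper opens to 85 mm and grips with 20 to 120 N. Pads are 22 mm wide; open, the fingers measure 114 mm over their backs; the gripper's body (76 mm by 85 mm) begins 54 mm behind the grasp point. The pads swing forward as they close: fully open they stand 13 mm farther back than shut.
Start: joints at [-1.409, 0.377, 0.081, 1.274, 0, 1.46], TCP at [0.154, -0.554, 0.231] pointing down, gripper open.
Joint ranges: [-2.72, 2.72], [-0.84, 1.66], [-1.02, 1.22], [-1.77, 2.12], [-1.37, 1.28], [-3.14, 3.14]. Speed limits (rad/s): [2.57, 2.57, 3.14, 3.14, 3.14, 3.14].

## Interface

Orientations are given as a unit quaternion [x, y, z, w].
In Python, from rig import ctrl gives the robot as it stands.
- The arm moves only by the shell command python3 -m jog 'ROWS' [FORCE]. ROWS is JSON, a list of rows, each an object of numbers: "x", "y", "z": the shift along the tool's x, y, z in m; "ax", "ay", "az": the turn, a rotation vector about the tool's x, y, z in rad; "fingers": the finger opening in m, from 0 to 0.0854. In form: [{"x": .., "y": .., "z": .., "ax": .., "ay": .., "az": .., "fingers": ..}, ...]. A call has 1 to 12 rows; each row is the pose to reach, as a shift and turn from the pose commanded when the call began, along the tool's axes at that moment; what a row does not reach only later rows make up. A row lasts 1/10 s, in which the tool goes at most 50 mm and 8.59 degrees, less where a joint would pass 70% of its speed; a pose out of reach is approached as far as the arm can. A call with a gripper value outside its range is refused whole. The fingers move at their own pace and stop on an object; FORCE is the grip in N (left out, the last holds). Time passes only in rows, so rows that repeat a pose let the fingers close. It gives the time, the measured TCP pose, the force and the opening at its end, in the units of the state.
- ctrl.state(): the state, without advancing time (a new reading comes with each control period).
- ctrl.capture(name): name is "side" or "top" or "wrist"; returns a dict with "frame" (384x512x3 uint8, red, green, blue), "fx", "fy", "cx", "cy" (pixels), "k1" (the pictures are not rectified: a ray, as slopes to the right and down, at radius r is drawn at 1 + k1 r^2 times it, then the intrinsics apply), "R" (3x3) and "t" (3): a world point X has camera coordinates R X + t; the wrist camera has in their place "mount" (4x4, takes a point from camera to tool coordinates, whose origin is the TCP and whose axes are the flange's). Camera axes: x right, y down, z forward; pixel columns grow to the right and rows downward; lengths in m; the calibration is good to about 2 mm. A picture is of the moment at which its call begins: read the wrist's pose just before it. There is no depth.
- ctrl.sign_off(): hands the job in, once; it reports no verdict.
The state is a dict: "t": time; "joints": joint angles; "joint_velocities": joint speeds; "joint_torque": joint torques, N m; "tool_pos": TCP position; "eef_rot": TCP orientation; "force": force on the tool from outside, world axes, zero at the start; "moment": the same for the moment, N m; "grip_width": opening from 0.0 (shut) to 1.0 (fully open).
Only numpy, scipy, OpenCV 4.12 (cv2) and the standard library are available. Lean on these libraries where they do the work, as an engineer would, in place of code of your own. Each camera call takes 0.05 s, during which the arm holds its last target.

## Working session

There is one attempt and no reset: what is moved stays moved. The work goes in short steps, Python scripts to look and compute and a shell command to move; the robot and the scene stay as the last step left them, time stands still between calls to the robot, and variables do not carry over. Pictures are saved under pics/ and viewed, and the job is handed in when it is done.

```bash
mkdir -p pics; ls; cat > h.py <<'E'
import numpy as np, cv2, json
from rig import ctrl
def save(f,n,box=None,s=1):
    if box: f=f[box[1]:box[3],box[0]:box[2]]
    if s!=1: f=cv2.resize(f,None,fx=s,fy=s,interpolation=cv2.INTER_CUBIC)
    cv2.imwrite('pics/'+n,f[:,:,::-1])
def ray(c,u,v):
    xd=(u-c['cx'])/c['fx'];yd=(v-c['cy'])/c['fy'];x,y=xd,yd
    for _ in range(30):
        k=1+c['k1']*(x*x+y*y);x,y=xd/k,yd/k
    return np.array([x,y,1.])
def wray(c,u,v):
    d=c['R'].T@ray(c,u,v);return -c['R'].T@c['t'],d/np.linalg.norm(d)
def onz(c,u,v,z):
    o,d=wray(c,u,v);return o+d*(z-o[2])/d[2]
def tri(*r):
    A=sum(np.eye(3)-np.outer(d,d) for o,d in r);b=sum((np.eye(3)-np.outer(d,d))@o for o,d in r)
    p=np.linalg.solve(A,b);return p,[np.linalg.norm(np.cross(p-o,d)) for o,d in r]
def proj(c,X):
    p=np.array(c['R'])@X+c['t'];x,y=p[:2]/p[2];k=1+c['k1']*(x*x+y*y);return c['fx']*x*k+c['cx'],c['fy']*y*k+c['cy']
E
python3 - <<'E'
from h import *
import pickle
print(ctrl.state(),ctrl.pinch_z)
for n in['side','top','wrist']:
    c=ctrl.capture(n); c={k:(np.array(v) if isinstance(v,(list,)) else v) for k,v in c.items()}
    pickle.dump(c,open(n+'.pkl','wb')); save(c['frame'],n+'0.png',s=1.5)
E
```

```text
pics
{'t': 0.0, 'joints': array([-1.40932686e+00,  3.78060292e-01,  7.96325500e-02,  1.27441498e+00,
       -2.20908394e-06,  1.46046791e+00]), 'joint_velocities': array([-0.00078225, -0.0006905 ,  0.00101769,  0.00147172, -0.00060654,
       -0.00129261]), 'joint_torque': array([ 2.49458126e-04, -4.63602841e+01,  2.69877040e+01,  2.07941345e-02,
       -1.12443538e-04, -6.06077620e-06]), 'tool_pos': array([ 0.15424932, -0.55323912,  0.23036505]), 'eef_rot': array([ 9.90779423e-01,  1.35480949e-01, -2.72650675e-05, -1.02283652e-03]), 'force': array([-0.09853694,  0.18667569,  0.8331148 ]), 'moment': array([ 0.02587838, -0.01024184,  0.0040658 ]), 'grip_width': 0.9985049671125314} 0.0187
```

View pics/side0.png

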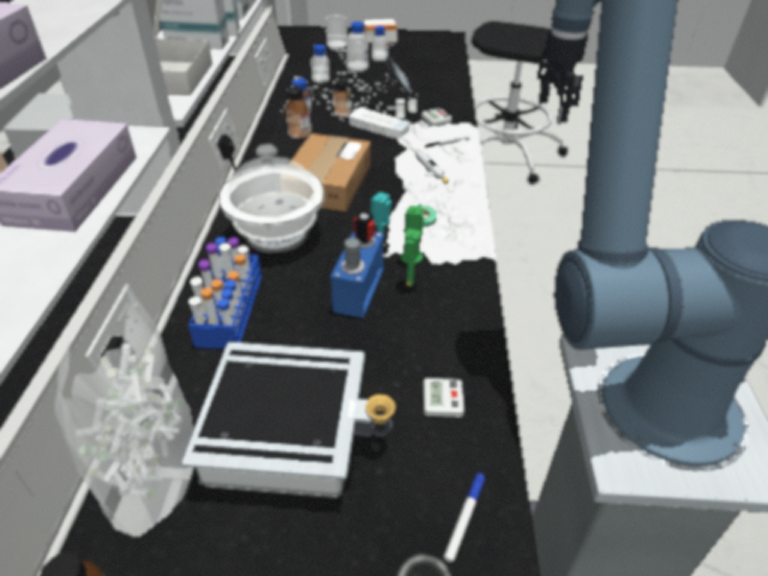

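View pics/top0.png

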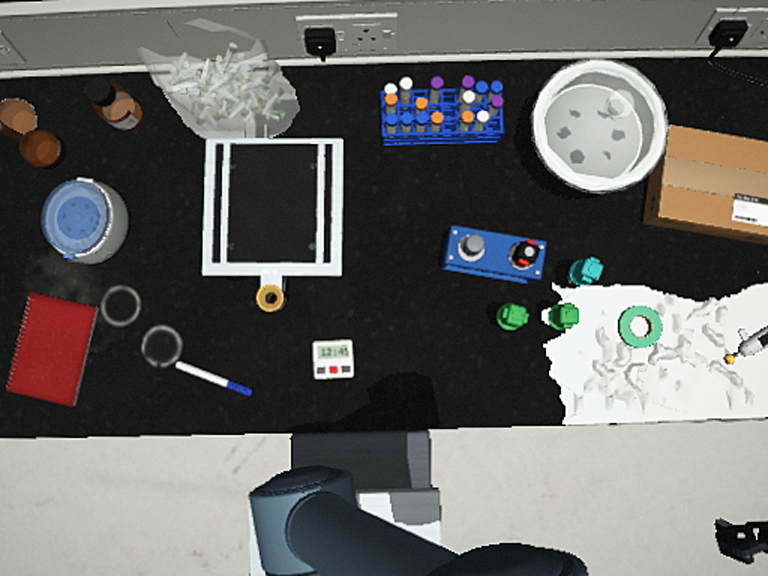

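View pics/wrist0.png

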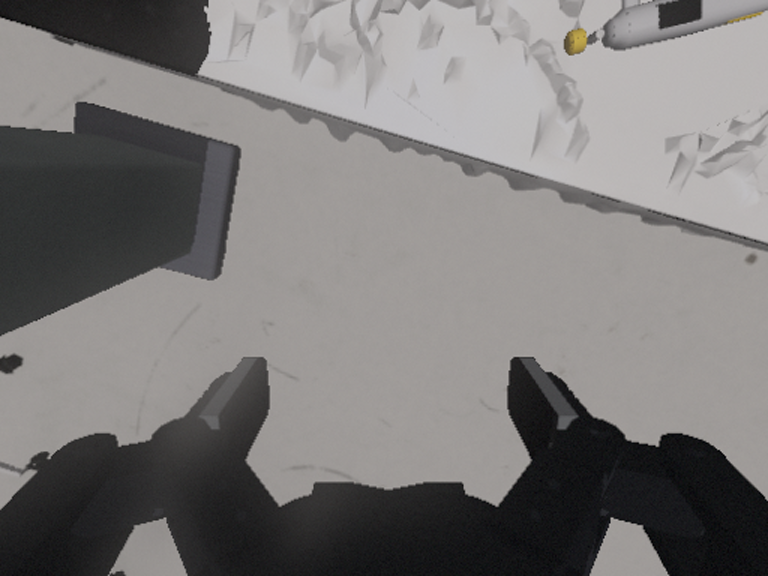

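```bash
python3 - <<'E'
from h import *
import pickle
T=pickle.load(open('top.pkl','rb'));S=pickle.load(open('side.pkl','rb'))
save(T['frame'],'t1.png',(285,140,405,225),6)
save(T['frame'],'t2.png',(150,170,210,220),8)
save(S['frame'],'s1.png',(210,115,300,215),6)
save(S['frame'],'s2.png',(225,250,285,300),8)
for c in(T,S): print(-c['R'].T@c['t'],c['fx'],c['k1'])
E
```

```text
[ 0.39513801 -0.08450415  1.14850555] 457.97310153200056 -0.05988986913320215
[0.44622109 0.63360996 0.79950065] 402.41318186475024 0.026021300783909452
```

View pics/t1.png

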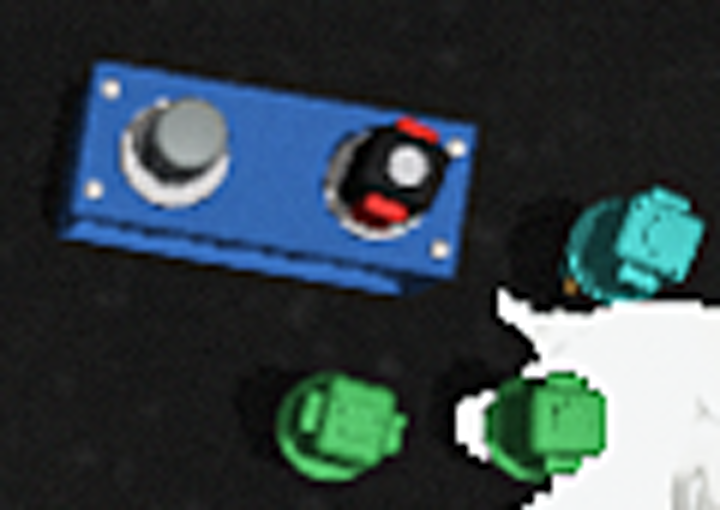

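View pics/t2.png

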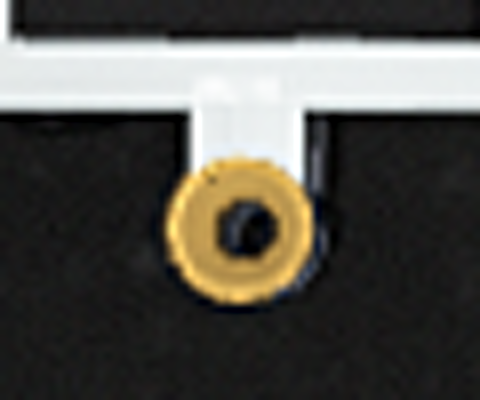

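View pics/s1.png

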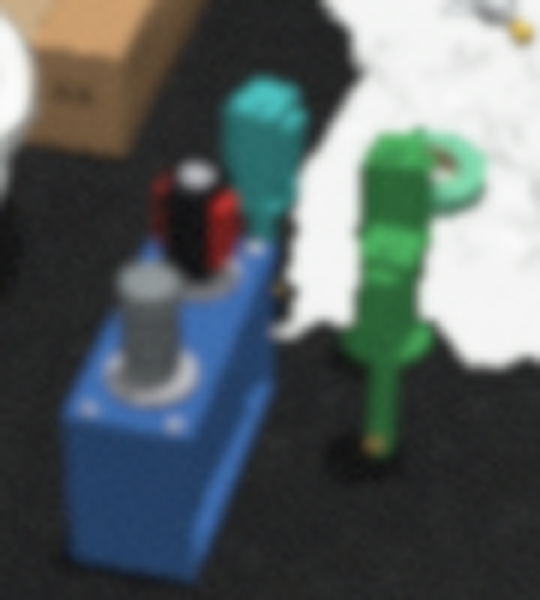

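View pics/s2.png

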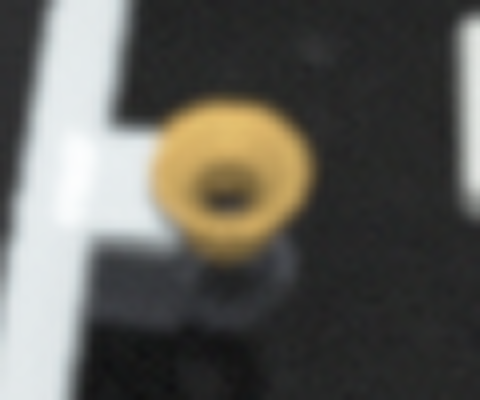

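```bash
python3 - <<'E'
from h import *
import pickle
T=pickle.load(open('top.pkl','rb'));S=pickle.load(open('side.pkl','rb'))
f=lambda u,v,x0,y0,s:((u+.5)/s-.5+x0,(v+.5)/s-.5+y0)
t1=lambda u,v:f(u,v,285,140,6); s1=lambda u,v:f(u,v,210,115,6)
t2=lambda u,v:f(u,v,150,170,8); s2=lambda u,v:f(u,v,225,250,8)
print('pin dot',onz(T,*t1(407,165),.15),onz(S,*s1(198,175),.15),tri(wray(T,*t1(407,165)),wray(S,*s1(198,175))))
print('pin flange',onz(T,*t1(380,185),.095))
print('plain top',onz(T,*t1(192,132),.1485),onz(S,*s1(148,282),.1485)); print('plain fl',onz(T,*t1(175,155),.095),onz(S,*s1(152,374),.095))
print('lock',onz(T,*t2(240,230),.094),onz(S,*s2(235,170),.094),tri(wray(T,*t2(240,230)),wray(S,*s2(235,170))))
a=onz(T,*t1(418,129),.14);b=onz(T,*t1(385,208),.14);print(a,b,a-b,np.degrees(np.arctan2(*(a-b)[1::-1])))
for p in[(110,88),(93,188),(457,147),(440,249)]: print(onz(T,*t1(*p),.09))
from scipy.spatial.transform import Rotation as R
q=ctrl.state()['eef_rot'];print(R.from_quat(q).as_matrix().round(4))
print(pickle.load(open('wrist.pkl','rb'))['mount'])
E
```

```text
pin dot [ 0.52411362 -0.29122989  0.15      ] [ 0.52230663 -0.29094956  0.15      ] (array([ 0.52321676, -0.29120926,  0.14994045]), [np.float64(0.0008971511209095578), np.float64(0.0008971511209095372)])
pin flange [ 0.52371829 -0.29177976  0.095     ]
plain top [ 0.53870909 -0.21291099  0.1485    ] [ 0.53819321 -0.20990792  0.1485    ]
plain fl [ 0.53760729 -0.21284899  0.095     ] [ 0.53759373 -0.21087948  0.095     ]
lock [0.47008853 0.09995917 0.094     ] [0.46812713 0.09995351 0.094     ] (array([0.46909971, 0.09996666, 0.09413472]), [np.float64(0.0009777077656517783), np.float64(0.0009777077656517622)])
[ 0.53874056 -0.29801719  0.14      ] [ 0.50961263 -0.28439785  0.14      ] [ 0.02912793 -0.01361934  0.        ] -25.059367606996915
[ 0.56527119 -0.18916438  0.09      ]
[ 0.52627909 -0.18112684  0.09      ]
[ 0.53838345 -0.32351787  0.09      ]
[ 0.49869925 -0.31500859  0.09      ]
[[ 9.633e-01  2.684e-01 -3.000e-04]
 [ 2.684e-01 -9.633e-01  1.500e-03]
 [ 1.000e-04 -1.500e-03 -1.000e+00]]
[[-2.92682097e-04 -9.57415954e-01 -2.88711977e-01  7.46442068e-02]
 [ 9.99999720e-01 -4.79125763e-04  5.75108228e-04 -4.87348949e-04]
 [-6.88947139e-04 -2.88711728e-01  9.57415826e-01 -1.42494383e-01]
 [ 0.00000000e+00  0.00000000e+00  0.00000000e+00  1.00000000e+00]]
```

Candidates for the pin (top 512-px image): black handle with red buttons in the blue stand (350,169) ← chosen; greens (342,211) and (377,210), turquoise (391,180), grey plain pin (313,163). The crop shows the black handle with red tabs. The top and side views place it at (0.523,-0.291), top at z 0.150 as expected. The lock is at (0.469,0.100,0.094).

```bash
python3 -m jog '[{"x":0.426,"y":-0.153,"z":0,"az":-0.86,"fingers":0.085},{"x":0.426,"y":-0.153,"z":0,"az":-0.86,"fingers":0.085},{"x":0.426,"y":-0.153,"z":0,"az":-0.86,"fingers":0.085},{"x":0.426,"y":-0.153,"z":0,"az":-0.86,"fingers":0.085},{"x":0.426,"y":-0.153,"z":0,"az":-0.86,"fingers":0.085},{"x":0.426,"y":-0.153,"z":0,"az":-0.86,"fingers":0.085},{"x":0.426,"y":-0.153,"z":0,"az":-0.86,"fingers":0.085},{"x":0.426,"y":-0.153,"z":0,"az":-0.86,"fingers":0.085},{"x":0.426,"y":-0.153,"z":0,"az":-0.86,"fingers":0.085},{"x":0.426,"y":-0.153,"z":0,"az":-0.86,"fingers":0.085},{"x":0.426,"y":-0.153,"z":0,"az":-0.86,"fingers":0.085},{"x":0.426,"y":-0.153,"z":0,"az":-0.86,"fingers":0.085}]'
cat >> h.py <<'E'
from scipy.spatial.transform import Rotation as Rt
def wcap():
    s=ctrl.state();c=dict(ctrl.capture('wrist'));M=np.eye(4);M[:3,:3]=Rt.from_quat(s['eef_rot']).as_matrix();M[:3,3]=s['tool_pos']
    W=np.linalg.inv(M@np.array(c['mount']));c['R']=W[:3,:3];c['t']=W[:3,3];return s,c
E
python3 - <<'E'
from h import *
import pickle
s,c=wcap();pickle.dump(c,open('w1.pkl','wb'));save(c['frame'],'w1.png',s=1.5)
print(s['t'],s['tool_pos'],s['force'],s['joints'],Rt.from_quat(s['eef_rot']).as_matrix().round(4))
E
```

```text
0.15 [ 0.15428408 -0.55341842  0.23059348] [ 0.09608553 -0.08180753 -0.19128183] [-1.40930371e+00  3.77892967e-01  7.99757980e-02  1.27439194e+00
 -2.71227109e-05  1.46051589e+00] [[ 9.633e-01  2.684e-01 -3.000e-04]
 [ 2.684e-01 -9.633e-01  1.500e-03]
 [ 1.000e-04 -1.500e-03 -1.000e+00]]invalid input
```

View pics/w1.png

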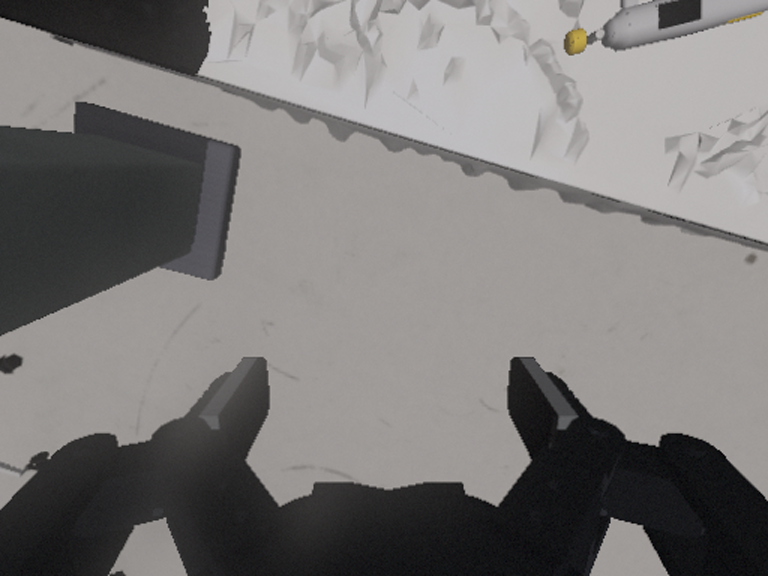

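The call was refused. I'll try one row with all keys to find out why.

```bash
python3 -m jog '[{"x":0.05,"y":-0.018,"z":0.0,"ax":0.0,"ay":0.0,"az":-0.1,"fingers":0.085}]'
```

```text
t: 0.3
tool_pos: [0.1922, -0.5277, 0.2306]
eef_rot: [0.983, 0.182, -0.001, 0.001]
force: [1.4, -0.2, 0.6]
grip_width: 0.996
```

```bash
python3 -m jog '[{"x":0.0485,"y":-0.0121,"z":0.0,"ax":0.0,"ay":0.0,"az":-0.1,"fingers":0.085},{"x":0.097,"y":-0.0242,"z":0.0,"ax":0.0,"ay":0.0,"az":-0.2,"fingers":0.085},{"x":0.1455,"y":-0.0363,"z":0.0,"ax":0.0,"ay":0.0,"az":-0.3,"fingers":0.085},{"x":0.194,"y":-0.0485,"z":0.0,"ax":0.0,"ay":0.0,"az":-0.4,"fingers":0.085},{"x":0.2425,"y":-0.0606,"z":0.0,"ax":0.0,"ay":0.0,"az":-0.5,"fingers":0.085},{"x":0.291,"y":-0.0727,"z":0.0,"ax":0.0,"ay":0.0,"az":-0.6,"fingers":0.085},{"x":0.339,"y":-0.085,"z":0.0,"ax":0.0,"ay":0.0,"az":-0.68,"fingers":0.085},{"x":0.3876,"y":-0.097,"z":0.0,"ax":0.0,"ay":0.0,"az":-0.76,"fingers":0.085},{"x":0.3876,"y":-0.097,"z":0.0,"ax":0.0,"ay":0.0,"az":-0.76,"fingers":0.085},{"x":0.3876,"y":-0.097,"z":0.0,"ax":0.0,"ay":0.0,"az":-0.76,"fingers":0.085}]'
python3 - <<'E'
from h import *
import pickle
s,c=wcap();pickle.dump(c,open('w1.pkl','wb'));save(c['frame'],'w1b.png',s=1.5)
print(s['t'],s['tool_pos'],s['force'],s['joints'],Rt.from_quat(s['eef_rot']).as_matrix().round(4))
E
```

```text
t: 1.3
tool_pos: [0.5216, -0.2928, 0.2308]
eef_rot: [0.844, 0.537, -0.0, -0.0]
force: [-1.1, 0.0, -0.4]
grip_width: 0.994
1.3 [ 0.52159286 -0.29279094  0.230774  ] [-1.06438395  0.04980029 -0.4122377 ] [-6.17233693e-01  4.27095741e-01  1.54335292e-01  1.29888075e+00
 -5.71741840e-04  1.39039794e+00] [[ 4.231e-01  9.061e-01 -1.000e-03]
 [ 9.061e-01 -4.231e-01  0.000e+00]
 [-4.000e-04 -9.000e-04 -1.000e+00]]
```

View pics/w1b.png

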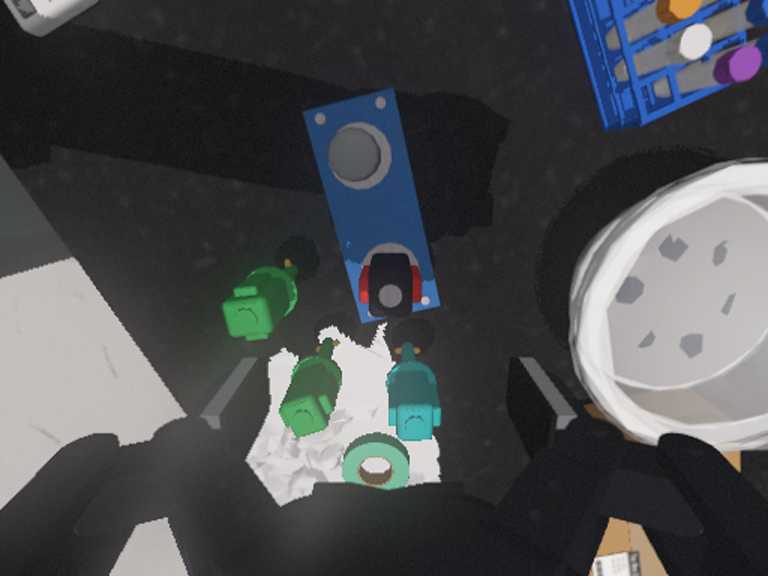

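```bash
python3 - <<'E'
from h import *
import pickle
c=pickle.load(open('w1.pkl','rb'));T=pickle.load(open('top.pkl','rb'))
save(c['frame'],'w1c.png',(190,140,310,240),6)
f=lambda u,v:(u/1.5,v/1.5)
print('dot',onz(c,*f(390,296),.15),'plain',onz(c,*f(354,154),.1485))
w=[(413,420),(303,418),(247,315)];t=[(655,235),(568,415),(350,420)]
for a,b in zip(w,t): print(tri(wray(c,*f(*a)),wray(T,285+b[0]/6,140+b[1]/6)))
E
```

```text
dot [ 0.52399193 -0.29194206  0.15      ] plain [ 0.5397295  -0.21338741  0.1485    ]
(array([ 0.49697858, -0.38926872,  0.12611021]), [np.float64(0.0003113878009016937), np.float64(0.0003113878009016232)])
(array([ 0.43044722, -0.35177319,  0.13187232]), [np.float64(4.886204851482048e-05), np.float64(4.8862048514900235e-05)])
(array([ 0.43119382, -0.27166305,  0.12545951]), [np.float64(7.719387982070137e-05), np.float64(7.719387982065563e-05)])
```

View pics/w1c.png

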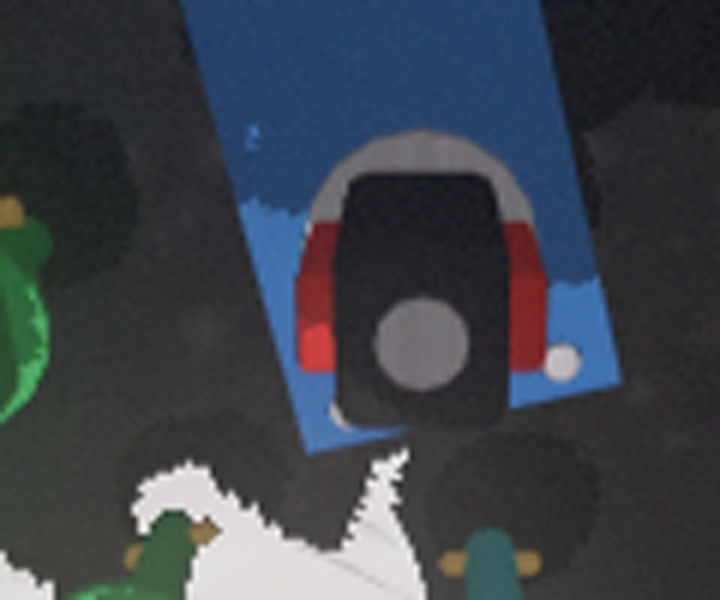

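```bash
python3 -m jog '[{"x":0.0,"y":0.0,"z":0.02,"ax":0.0,"ay":0.0,"az":0.0,"fingers":0.06},{"x":0.0,"y":0.0,"z":0.04,"ax":0.0,"ay":0.0,"az":0.0,"fingers":0.06},{"x":0.0,"y":0.0,"z":0.06,"ax":0.0,"ay":0.0,"az":0.0,"fingers":0.06},{"x":0.0,"y":0.0,"z":0.06,"ax":0.0,"ay":0.0,"az":0.0,"fingers":0.06},{"x":0.0,"y":0.0,"z":0.06,"ax":0.0,"ay":0.0,"az":0.0,"fingers":0.06}]'
python3 - <<'E'
from h import *
import pickle
s,c=wcap();pickle.dump(c,open('w2.pkl','wb'));save(c['frame'],'w2.png',s=1.5)
print(s['t'],s['tool_pos'],s['force'],Rt.from_quat(s['eef_rot']).as_matrix().round(4))
E
```

```text
t: 1.85
tool_pos: [0.5198, -0.2946, 0.1715]
eef_rot: [0.845, 0.535, -0.0, -0.0]
force: [-0.3, 0.2, 0.2]
grip_width: 0.7
1.85 [ 0.51977275 -0.29462436  0.17153694] [-0.32024675  0.16015357  0.22751678] [[ 4.271e-01  9.042e-01 -9.000e-04]
 [ 9.042e-01 -4.271e-01  3.000e-04]
 [-1.000e-04 -9.000e-04 -1.000e+00]]
```

View pics/w2.png

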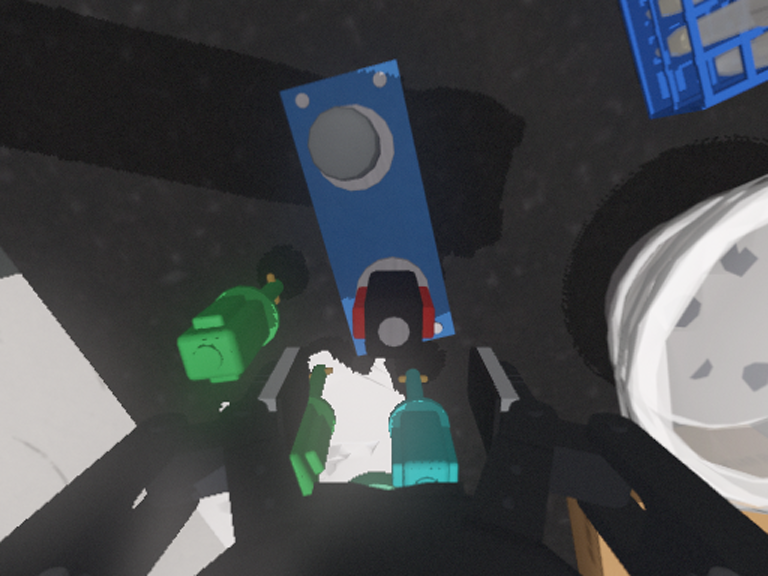

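```bash
python3 -m jog '[{"x":0.0045,"y":0.0023,"z":0.0,"ax":0.0,"ay":0.0,"az":0.0,"fingers":0.06},{"x":0.0045,"y":0.0023,"z":0.0,"ax":0.0,"ay":0.0,"az":0.0,"fingers":0.06},{"x":0.0045,"y":0.0023,"z":0.0,"ax":0.0,"ay":0.0,"az":0.0,"fingers":0.06}]'
python3 - <<'E'
from h import *
s,c=wcap()
print(s['t'],s['tool_pos'],s['joint_velocities'].round(4))
f=lambda u,v:(u/1.5,v/1.5)
import pickle;c=pickle.load(open('w2.pkl','rb'))
print(onz(c,*f(394,332),.15))
E
```

```text
t: 2.2
tool_pos: [0.5256, -0.2909, 0.1721]
eef_rot: [0.844, 0.536, 0.0, 0.001]
force: [0.5, 0.3, -0.4]
grip_width: 0.707
2.2 [ 0.52561381 -0.29091202  0.17211769] [-0.002   0.0034 -0.0083 -0.0027 -0.0008  0.0001]
[ 0.5247161  -0.29181988  0.15      ]
```

```bash
python3 -m jog '[{"x":-0.0013,"y":-0.001,"z":0.02,"ax":0.0,"ay":0.0,"az":0.0,"fingers":0.06},{"x":-0.0013,"y":-0.001,"z":0.04,"ax":0.0,"ay":0.0,"az":0.0,"fingers":0.06},{"x":-0.0013,"y":-0.001,"z":0.055,"ax":0.0,"ay":0.0,"az":0.0,"fingers":0.06},{"x":-0.0013,"y":-0.001,"z":0.069,"ax":0.0,"ay":0.0,"az":0.0,"fingers":0.06},{"x":-0.0013,"y":-0.001,"z":0.069,"ax":0.0,"ay":0.0,"az":0.0,"fingers":0.06},{"x":-0.0013,"y":-0.001,"z":0.069,"ax":0.0,"ay":0.0,"az":0.0,"fingers":0.06}]'
python3 - <<'E'
from h import *
s,c=wcap();save(c['frame'],'w3.png',s=1.5)
print(s['tool_pos'],s['joint_velocities'].round(4),s['force'])
c=ctrl.capture('side');save(c['frame'],'s3.png',(210,95,300,185),6)
E
```

```text
t: 2.85
tool_pos: [0.5235, -0.2914, 0.1025]
eef_rot: [0.844, 0.536, -0.0, -0.0]
force: [-0.2, 0.6, 0.3]
grip_width: 0.702
[ 0.52354739 -0.29138728  0.10253159] [-0.0012 -0.0121  0.0208  0.0012  0.0001 -0.0023] [-0.22733187  0.64819063  0.34604981]
```

View pics/w3.png

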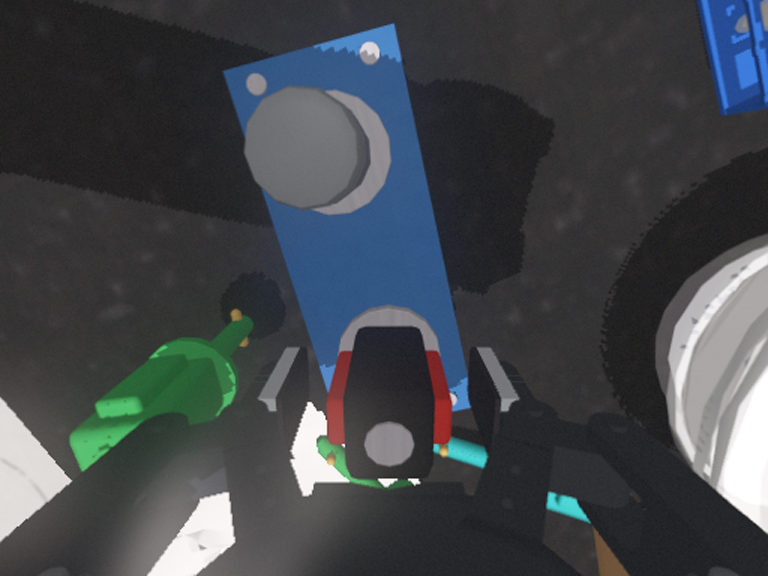

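View pics/s3.png

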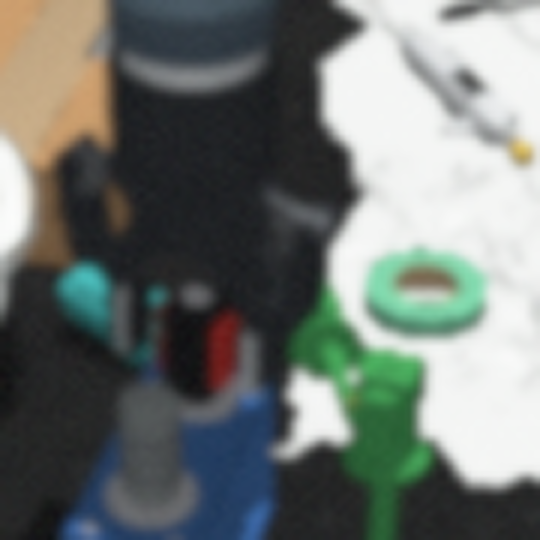

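```bash
python3 - <<'E'
from h import *
c=ctrl.capture('top');save(c['frame'],'t4.png',(270,120,430,240),5)
E
```

```text
(no output)
```

View pics/t4.png

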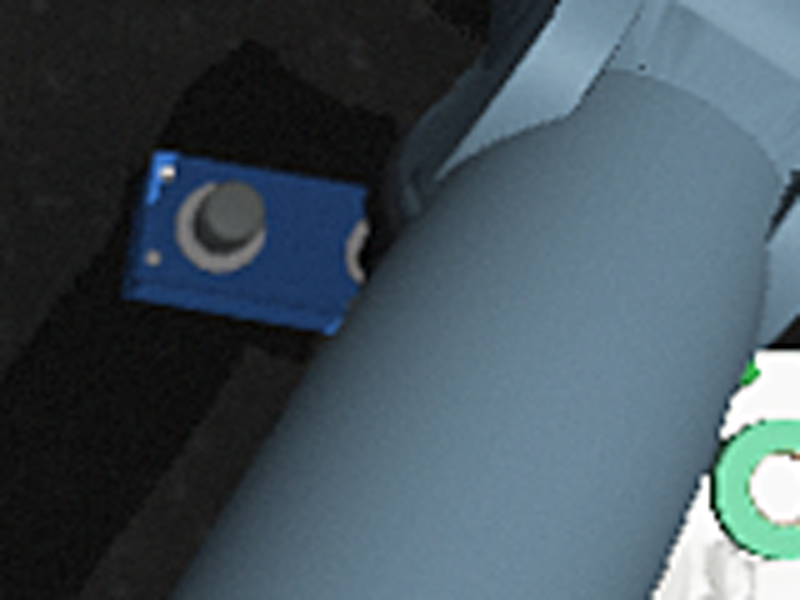

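The pin is centred between the pads. The turquoise decoy and one green decoy look tilted or toppled beside the gripper, but contact forces are near zero. Closing now.

```bash
python3 -m jog '[{"x":0.0,"y":0.0,"z":0.0,"ax":0.0,"ay":0.0,"az":0.0,"fingers":0.02},{"x":0.0,"y":0.0,"z":0.0,"ax":0.0,"ay":0.0,"az":0.0,"fingers":0.02},{"x":0.0,"y":0.0,"z":0.0,"ax":0.0,"ay":0.0,"az":0.0,"fingers":0.02},{"x":0.0,"y":0.0,"z":0.0,"ax":0.0,"ay":0.0,"az":0.0,"fingers":0.02},{"x":0.0,"y":0.0,"z":0.0,"ax":0.0,"ay":0.0,"az":0.0,"fingers":0.02},{"x":0.0,"y":0.0,"z":0.0,"ax":0.0,"ay":0.0,"az":0.0,"fingers":0.02},{"x":0.0,"y":0.0,"z":0.0,"ax":0.0,"ay":0.0,"az":0.0,"fingers":0.02}]' 50
python3 - <<'E'
from h import *
s,c=wcap();save(c['frame'],'w4.png',s=1.5)
print(s['tool_pos'],s['grip_width']*85.4,s['force'],s['moment'])
E
```

```text
t: 3.7
tool_pos: [0.5241, -0.2919, 0.1035]
eef_rot: [0.844, 0.536, 0.0, 0.001]
force: [-1.3, 0.4, 5.9]
grip_width: 0.293
[ 0.52408583 -0.29185108  0.10353089] 25.014482687104277 [-1.33648973  0.35919387  5.87041195] [ 0.15916593  0.26987717 -0.02650278]
```

View pics/w4.png

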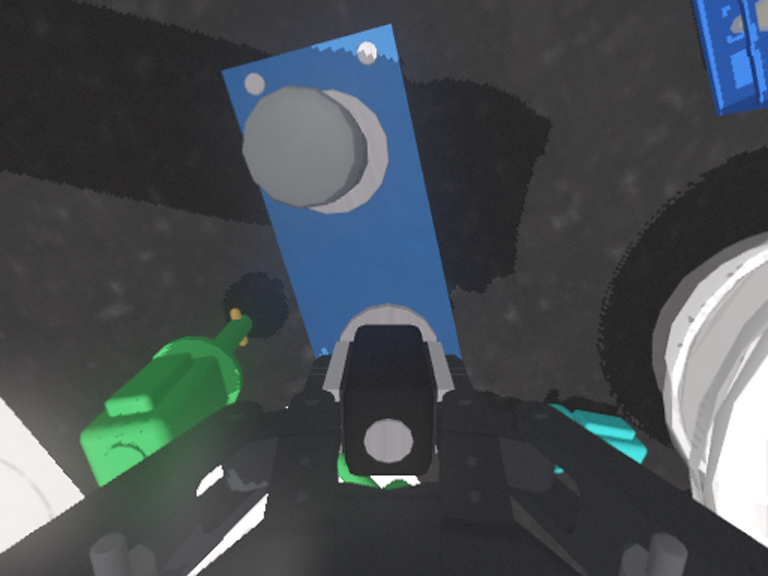

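```bash
python3 -m jog '[{"x":0.0,"y":0.0,"z":-0.005,"ax":0.0,"ay":0.0,"az":0.0,"fingers":0.02},{"x":0.0,"y":0.0,"z":-0.015,"ax":0.0,"ay":0.0,"az":0.0,"fingers":0.02},{"x":0.0,"y":0.0,"z":-0.03,"ax":0.0,"ay":0.0,"az":0.0,"fingers":0.02},{"x":0.0,"y":0.0,"z":-0.045,"ax":0.0,"ay":0.0,"az":0.0,"fingers":0.02},{"x":0.0,"y":0.0,"z":-0.06,"ax":0.0,"ay":0.0,"az":0.0,"fingers":0.02},{"x":0.0,"y":0.0,"z":-0.08,"ax":0.0,"ay":0.0,"az":0.0,"fingers":0.02},{"x":0.0,"y":0.0,"z":-0.10,"ax":0.0,"ay":0.0,"az":0.0,"fingers":0.02},{"x":0.0,"y":0.0,"z":-0.12,"ax":0.0,"ay":0.0,"az":0.0,"fingers":0.02},{"x":0.0,"y":0.0,"z":-0.14,"ax":0.0,"ay":0.0,"az":0.0,"fingers":0.02},{"x":0.0,"y":0.0,"z":-0.155,"ax":0.0,"ay":0.0,"az":0.0,"fingers":0.02},{"x":0.0,"y":0.0,"z":-0.155,"ax":0.0,"ay":0.0,"az":0.0,"fingers":0.02}]' 50
python3 - <<'E'
from h import *
s,c=wcap();save(c['frame'],'w5.png',s=1.5)
print(s['tool_pos'],s['grip_width']*85.4,s['force'],s['moment'],s['joints'],Rt.from_quat(s['eef_rot']).as_matrix().round(4))
c=ctrl.capture('side');save(c['frame'],'s5.png',s=1.5)
E
```

```text
t: 4.85
tool_pos: [0.5247, -0.2922, 0.2602]
eef_rot: [0.844, 0.536, 0.001, 0.002]
force: [0.4, 0.3, -1.3]
grip_width: 0.301
[ 0.52465267 -0.29219972  0.26020866] 25.69900774249321 [ 0.42691629  0.26048796 -1.27886174] [ 0.00178786  0.00486382 -0.02118621] [-6.13710330e-01  4.23687588e-01  2.24620481e-01  1.36689268e+00
 -9.09937875e-05  1.39604608e+00] [[ 4.250e-01  9.052e-01  3.900e-03]
 [ 9.052e-01 -4.250e-01 -2.900e-03]
 [-9.000e-04  4.700e-03 -1.000e+00]]
```

View pics/w5.png

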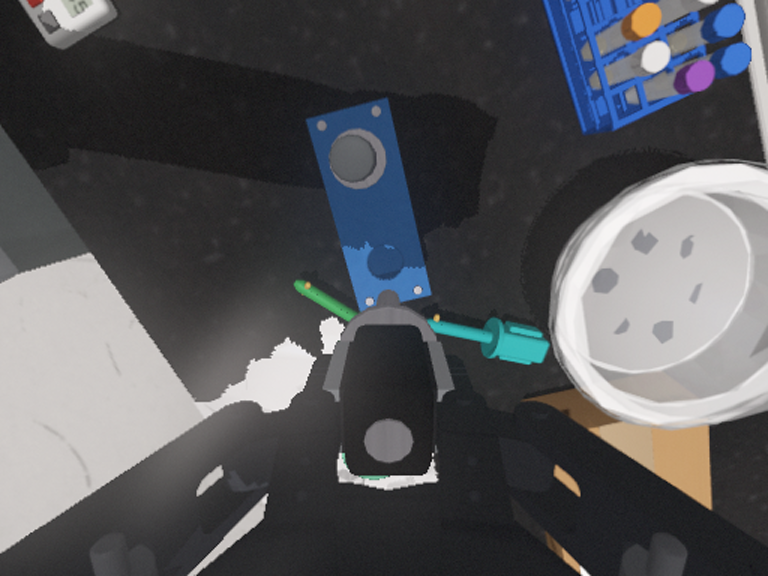

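View pics/s5.png

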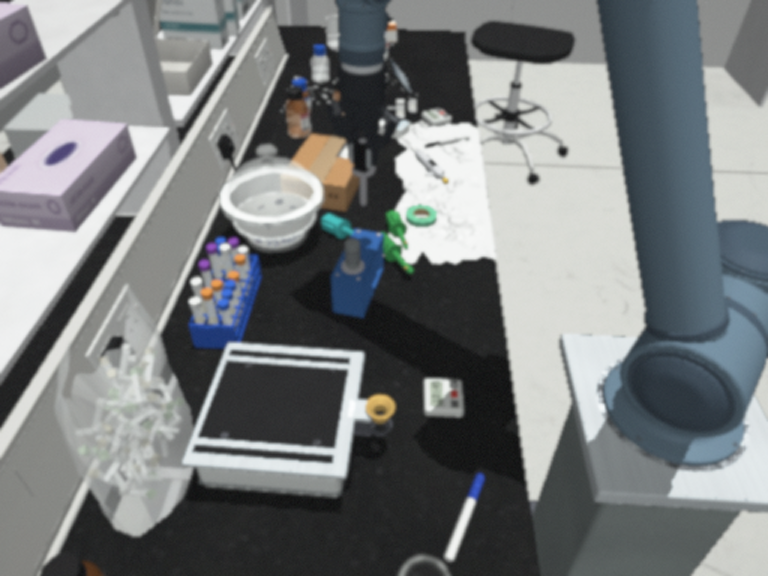

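```bash
python3 -m jog '[{"x":0.033,"y":-0.0217,"z":0.0,"ax":0.0,"ay":0.0,"az":-0.07,"fingers":0.02},{"x":0.066,"y":-0.0434,"z":0.0,"ax":0.0,"ay":0.0,"az":-0.14,"fingers":0.02},{"x":0.099,"y":-0.065,"z":0.0,"ax":0.0,"ay":0.0,"az":-0.21,"fingers":0.02},{"x":0.132,"y":-0.087,"z":0.0,"ax":0.0,"ay":0.0,"az":-0.28,"fingers":0.02},{"x":0.165,"y":-0.1085,"z":0.0,"ax":0.0,"ay":0.0,"az":-0.35,"fingers":0.02},{"x":0.198,"y":-0.13,"z":0.0,"ax":0.0,"ay":0.0,"az":-0.42,"fingers":0.02},{"x":0.231,"y":-0.152,"z":0.0,"ax":0.0,"ay":0.0,"az":-0.49,"fingers":0.02},{"x":0.264,"y":-0.174,"z":0.0,"ax":0.0,"ay":0.0,"az":-0.56,"fingers":0.02},{"x":0.298,"y":-0.195,"z":0.0,"ax":0.0,"ay":0.0,"az":-0.64,"fingers":0.02},{"x":0.3313,"y":-0.2171,"z":0.0,"ax":0.0,"ay":0.0,"az":-0.72,"fingers":0.02},{"x":0.3313,"y":-0.2171,"z":0.0,"ax":0.0,"ay":0.0,"az":-0.72,"fingers":0.02},{"x":0.3313,"y":-0.2171,"z":0.0,"ax":0.0,"ay":0.0,"az":-0.72,"fingers":0.02}]' 50
python3 - <<'E'
from h import *
import pickle
s,c=wcap();save(c['frame'],'w6.png',s=1.5);pickle.dump(c,open('w6.pkl','wb'))
print(s['tool_pos'],s['grip_width']*85.4,s['force'],Rt.from_quat(s['eef_rot']).as_matrix().round(4))
c=ctrl.capture('side');save(c['frame'],'s6.png',(205,170,335,300),6)
pickle.dump(c,open('s6.pkl','wb'))
E
```

```text
t: 6.15
tool_pos: [0.4669, 0.1013, 0.2562]
eef_rot: [0.6, 0.8, -0.001, -0.001]
force: [0.2, -0.7, -1.0]
grip_width: 0.295
[0.46691216 0.10127053 0.2562116 ] 25.18802902002605 [ 0.22960331 -0.6999287  -0.98857605] [[-2.790e-01  9.603e-01 -2.000e-03]
 [ 9.603e-01  2.790e-01 -8.000e-04]
 [-2.000e-04 -2.100e-03 -1.000e+00]]
```

View pics/w6.png

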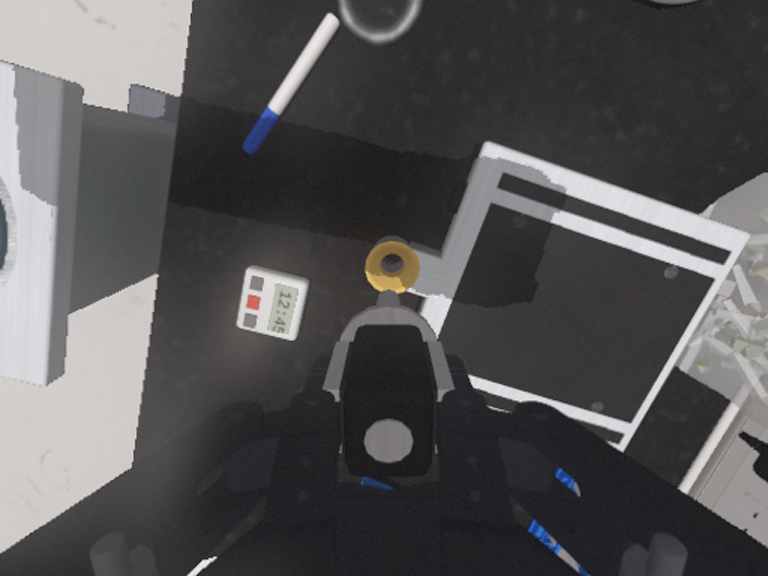

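View pics/s6.png

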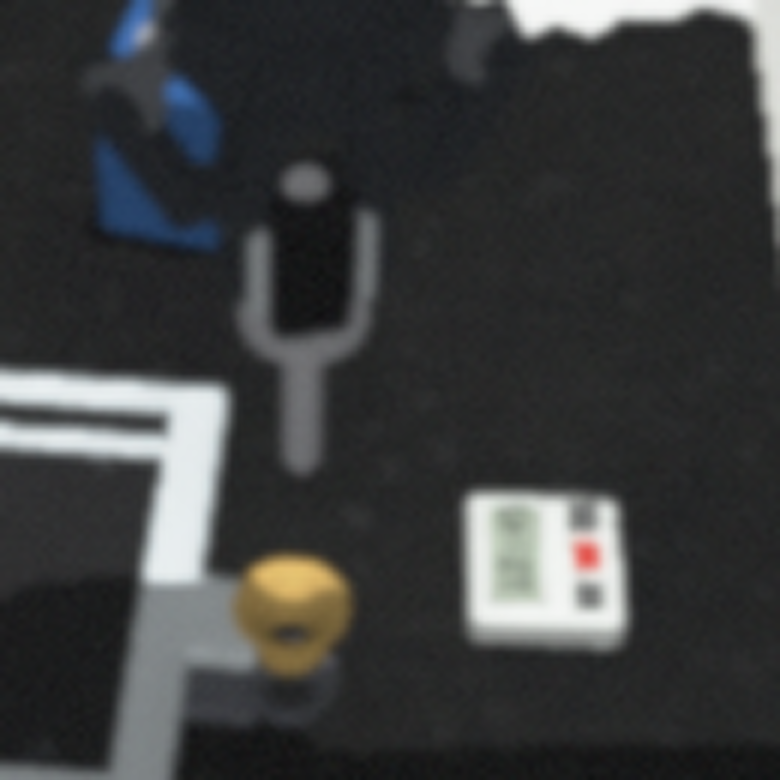

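```bash
python3 - <<'E'
from h import *
import pickle
c=pickle.load(open('w6.pkl','rb'));S=pickle.load(open('s6.pkl','rb'))
save(c['frame'],'w6c.png',(220,150,310,225),8)
f=lambda u,v:(u/1.5,v/1.5); s=lambda u,v:((u+.5)/6-.5+205,(v+.5)/6-.5+170)
print('rim',onz(c,*f(392,267),.094),'dot',onz(c,*f(388.5,441),.303))
print('S rim',onz(S,*s(292,603),.094),'S dot',onz(S,*s(305,183),.303),'tri dot',tri(wray(c,*f(388.5,441)),wray(S,*s(305,183))))
print('tri tip',tri(wray(c,*f(390,297)),wray(S,*s(303,468))))
print('tri rim',tri(wray(c,*f(392,267)),wray(S,*s(293,603))))
E
```

```text
rim [0.47128208 0.10053875 0.094     ] dot [0.46810631 0.10220943 0.303     ]
S rim [0.46971252 0.09812269 0.094     ] S dot [0.46769871 0.10121671 0.303     ] tri dot (array([0.46754763, 0.10422522, 0.30577344]), [np.float64(3.843044616150988e-05), np.float64(3.8430446161612765e-05)])
tri tip (array([0.46783933, 0.101806  , 0.17288633]), [np.float64(0.001284805974638841), np.float64(0.001284805974638885)])
tri rim (array([0.47003459, 0.10184076, 0.09910553]), [np.float64(0.000852237854452664), np.float64(0.000852237854452695)])
```

View pics/w6c.png

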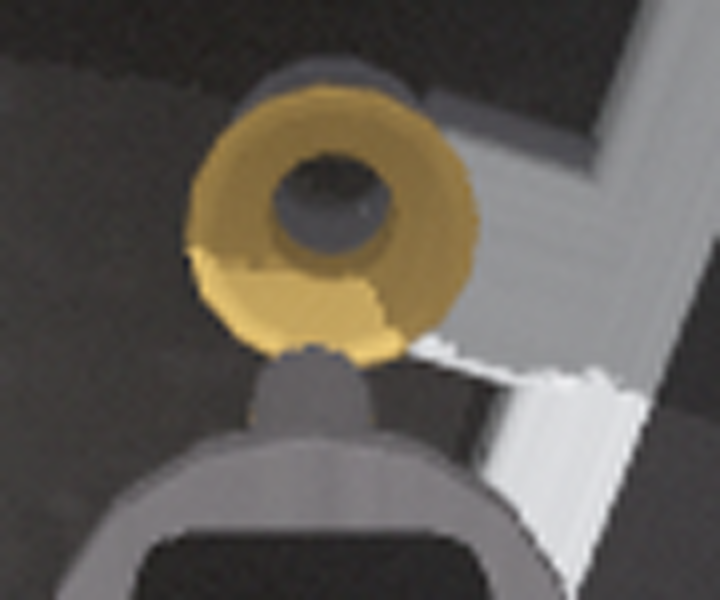

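```bash
python3 -m jog '[{"x":-0.0029,"y":0.002,"z":0.015,"ax":0.0,"ay":0.0,"az":0.0,"fingers":0.02},{"x":-0.0029,"y":0.002,"z":0.03,"ax":0.0,"ay":0.0,"az":0.0,"fingers":0.02},{"x":-0.0029,"y":0.002,"z":0.045,"ax":0.0,"ay":0.0,"az":0.0,"fingers":0.02},{"x":-0.0029,"y":0.002,"z":0.06,"ax":0.0,"ay":0.0,"az":0.0,"fingers":0.02},{"x":-0.0029,"y":0.002,"z":0.073,"ax":0.0,"ay":0.0,"az":0.0,"fingers":0.02},{"x":-0.0029,"y":0.002,"z":0.073,"ax":0.0,"ay":0.0,"az":0.0,"fingers":0.02},{"x":-0.0029,"y":0.002,"z":0.073,"ax":0.0,"ay":0.0,"az":0.0,"fingers":0.02}]' 50
python3 - <<'E'
from h import *
import pickle
s,c=wcap();save(c['frame'],'w7.png',(190,150,330,310),5);pickle.dump(c,open('w7.pkl','wb'))
print(s['tool_pos'],s['grip_width']*85.4,s['force'],Rt.from_quat(s['eef_rot']).as_matrix().round(4))
c=ctrl.capture('side');save(c['frame'],'s7.png',(215,200,305,300),6)
pickle.dump(c,open('s7.pkl','wb'))
E
```

```text
t: 6.95
tool_pos: [0.4705, 0.0975, 0.1842]
eef_rot: [0.602, 0.799, -0.0, -0.0]
force: [1.7, 0.7, -1.3]
grip_width: 0.299
[0.47052981 0.09746917 0.18422352] 25.541914308065724 [ 1.73142701  0.70860391 -1.30210346] [[-2.754e-01  9.613e-01 -8.000e-04]
 [ 9.613e-01  2.754e-01 -3.000e-04]
 [-0.000e+00 -8.000e-04 -1.000e+00]]
```

View pics/w7.png

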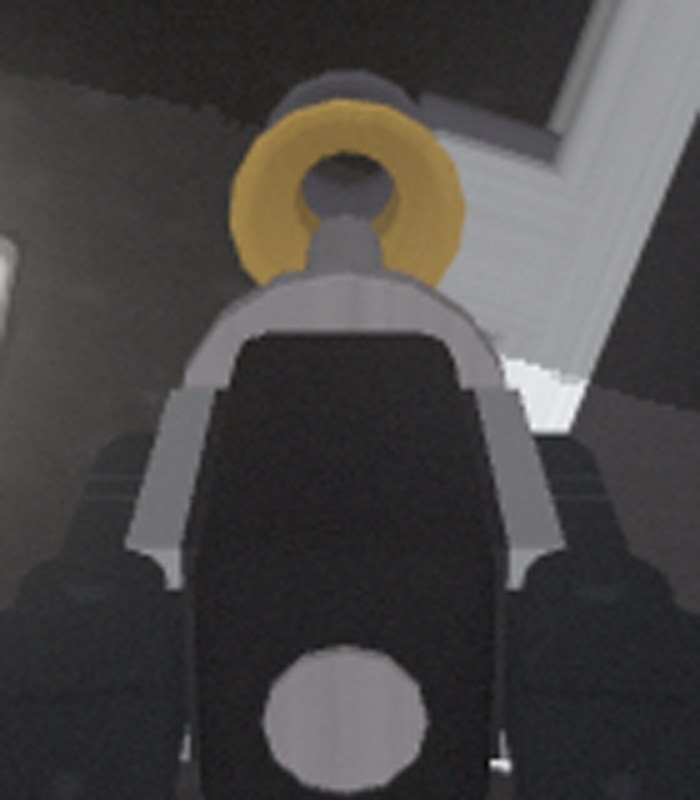

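View pics/s7.png

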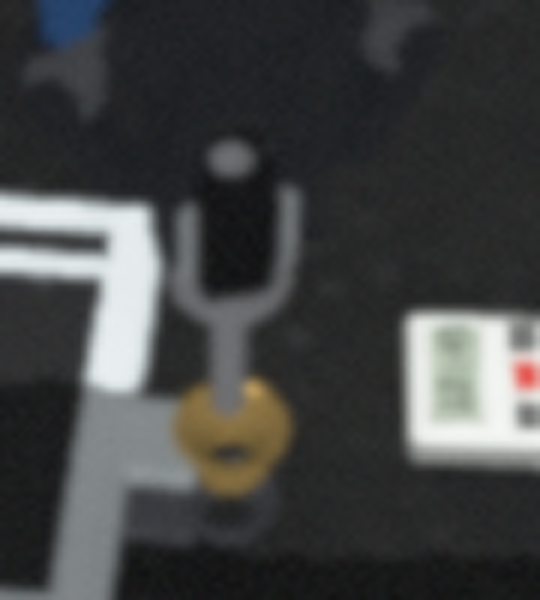

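```bash
python3 - <<'E'
from h import *
import pickle
c=pickle.load(open('w7.pkl','rb'));S=pickle.load(open('s7.pkl','rb'))
f=lambda u,v:((u+.5)/5-.5+190,(v+.5)/5-.5+150); s=lambda u,v:((u+.5)/6-.5+215,(v+.5)/6-.5+200)
zt=.1842+.0465
print('rim',onz(c,*f(348,210),.094),'dot',onz(c,*f(346,719),zt))
print('S rim',onz(S,*s(235,426),.094),'S dot',onz(S,*s(233,159),zt),'tri dot',tri(wray(c,*f(346,719)),wray(S,*s(233,159))))
print('S tip',onz(S,*s(230,408),zt-.132))
E
```

```text
rim [0.47113373 0.10127128 0.094     ] dot [0.47157395 0.09841281 0.2307    ]
S rim [0.46856347 0.099375   0.094     ] S dot [0.47079024 0.09754136 0.2307    ] tri dot (array([0.47061665, 0.10170541, 0.23514797]), [np.float64(2.711483916227995e-05), np.float64(2.711483916232069e-05)])
S tip [0.47064838 0.09514057 0.0987    ]
```

```bash
python3 -m jog '[{"x":0.0024,"y":-0.0005,"z":0.0,"ax":0.0,"ay":0.0,"az":0.0,"fingers":0.02},{"x":0.0024,"y":-0.0005,"z":0.007,"ax":0.0,"ay":0.0,"az":0.0,"fingers":0.02},{"x":0.0024,"y":-0.0005,"z":0.014,"ax":0.0,"ay":0.0,"az":0.0,"fingers":0.02},{"x":0.0024,"y":-0.0005,"z":0.021,"ax":0.0,"ay":0.0,"az":0.0,"fingers":0.02},{"x":0.0024,"y":-0.0005,"z":0.028,"ax":0.0,"ay":0.0,"az":0.0,"fingers":0.02},{"x":0.0024,"y":-0.0005,"z":0.035,"ax":0.0,"ay":0.0,"az":0.0,"fingers":0.02},{"x":0.0024,"y":-0.0005,"z":0.035,"ax":0.0,"ay":0.0,"az":0.0,"fingers":0.02}]' 50
python3 - <<'E'
from h import *
import pickle
s,c=wcap();save(c['frame'],'w8.png',(190,150,330,310),5)
print(s['tool_pos'],s['grip_width']*85.4,s['force'],s['moment'])
c=ctrl.capture('side');save(c['frame'],'s8.png',(215,200,305,300),6)
E
```

```text
t: 7.75
tool_pos: [0.4684, 0.1006, 0.1479]
eef_rot: [0.601, 0.799, -0.001, -0.001]
force: [-0.2, 0.8, -1.1]
grip_width: 0.3
[0.46839877 0.1005742  0.14789982] 25.65661466044241 [-0.17092267  0.80905663 -1.05052917] [ 0.04808174  0.01704485 -0.0384151 ]
```

View pics/s8.png

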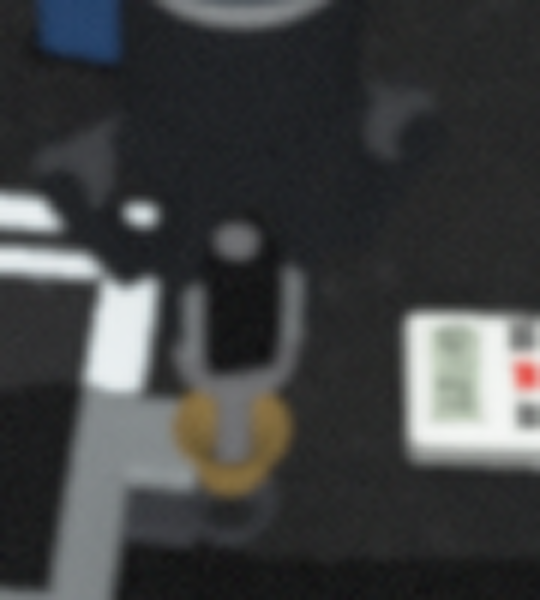

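View pics/w8.png

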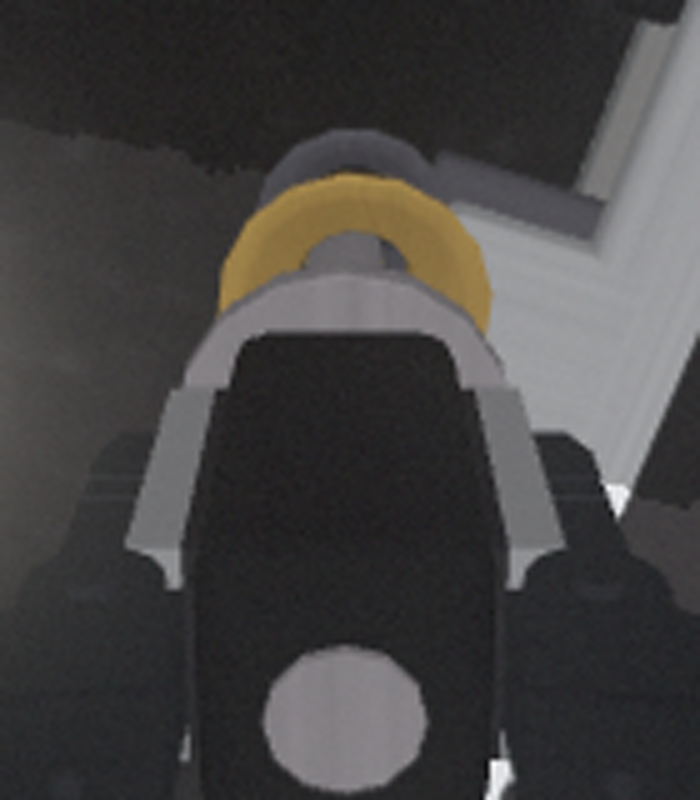

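```bash
python3 -m jog '[{"x":0.0,"y":0.0013,"z":0.004,"ax":0.0,"ay":0.0,"az":0.0,"fingers":0.02},{"x":0.0,"y":0.0013,"z":0.009,"ax":0.0,"ay":0.0,"az":0.0,"fingers":0.02},{"x":0.0,"y":0.0013,"z":0.014,"ax":0.0,"ay":0.0,"az":0.0,"fingers":0.02},{"x":0.0,"y":0.0013,"z":0.019,"ax":0.0,"ay":0.0,"az":0.0,"fingers":0.02},{"x":0.0,"y":0.0013,"z":0.024,"ax":0.0,"ay":0.0,"az":0.0,"fingers":0.02},{"x":0.0,"y":0.0013,"z":0.024,"ax":0.0,"ay":0.0,"az":0.0,"fingers":0.02}]' 50
```

```text
t: 8.45
tool_pos: [0.4699, 0.1009, 0.1243]
eef_rot: [0.601, 0.799, -0.001, -0.001]
force: [-0.7, -0.1, -2.0]
grip_width: 0.299
```

```bash
python3 -m jog '[{"x":0.0,"y":0.0,"z":0.005,"ax":0.0,"ay":0.0,"az":0.0,"fingers":0.02},{"x":0.0,"y":0.0,"z":0.01,"ax":0.0,"ay":0.0,"az":0.0,"fingers":0.02},{"x":0.0,"y":0.0,"z":0.013,"ax":0.0,"ay":0.0,"az":0.0,"fingers":0.02},{"x":0.0,"y":0.0,"z":0.015,"ax":0.0,"ay":0.0,"az":0.0,"fingers":0.02},{"x":0.0,"y":0.0,"z":0.016,"ax":0.0,"ay":0.0,"az":0.0,"fingers":0.02},{"x":0.0,"y":0.0,"z":0.016,"ax":0.0,"ay":0.0,"az":0.0,"fingers":0.02}]' 50
python3 - <<'E'
from h import *
s,c=wcap();save(c['frame'],'w9.png',(190,150,330,310),5)
print(s['tool_pos'],s['grip_width']*85.4,s['force'],s['moment'])
c=ctrl.capture('side');save(c['frame'],'s9.png',(215,200,305,300),6)
E
```

```text
t: 9.05
tool_pos: [0.4706, 0.101, 0.1092]
eef_rot: [0.601, 0.799, -0.0, -0.0]
force: [0.5, -0.2, -1.1]
grip_width: 0.298
[0.47064782 0.10096419 0.1091824 ] 25.463766485833467 [ 0.48835581 -0.19318972 -1.11221032] [-0.01685544  0.01677965 -0.01478928]
```

View pics/s9.png

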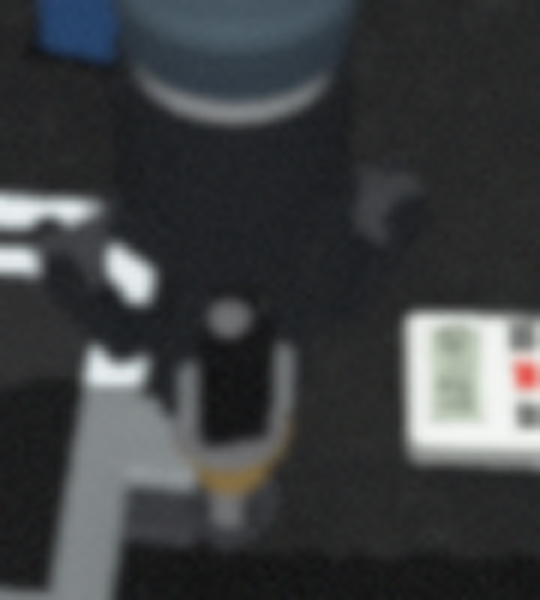

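View pics/w9.png

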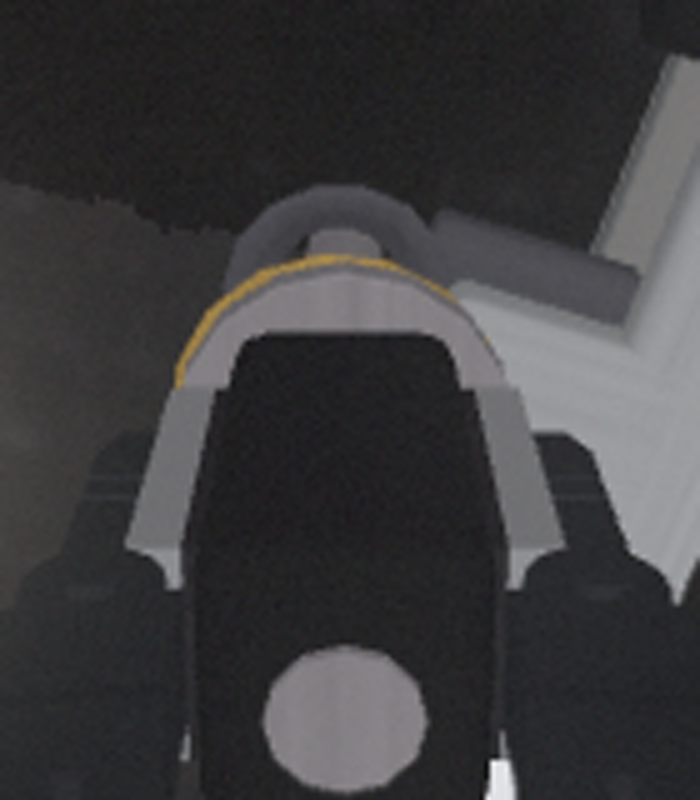

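```bash
python3 -m jog '[{"x":0.0,"y":-0.001,"z":0.001,"ax":0.0,"ay":0.0,"az":0.0,"fingers":0.02},{"x":0.0,"y":-0.001,"z":0.002,"ax":0.0,"ay":0.0,"az":0.0,"fingers":0.02},{"x":0.0,"y":-0.001,"z":0.002,"ax":0.0,"ay":0.0,"az":0.0,"fingers":0.02}]' 50
```

```text
t: 9.45
tool_pos: [0.4697, 0.1007, 0.1075]
eef_rot: [0.601, 0.799, 0.0, 0.0]
force: [-0.9, -0.3, 1.3]
grip_width: 0.299
```

```bash
python3 -m jog '[{"x":0.0,"y":0.0,"z":0.001,"ax":0.0,"ay":0.0,"az":0.0,"fingers":0.02},{"x":0.0,"y":0.0,"z":0.001,"ax":0.0,"ay":0.0,"az":0.0,"fingers":0.02}]' 50
```

```text
t: 9.65
tool_pos: [0.4697, 0.1007, 0.1075]
eef_rot: [0.601, 0.799, 0.0, 0.0]
force: [-4.1, -1.1, 9.6]
grip_width: 0.299
```

Flange contact came at the predicted height (TCP 0.1075, 9.6 N). Releasing.

```bash
python3 -m jog '[{"x":0.0,"y":0.0,"z":0.0,"ax":0.0,"ay":0.0,"az":0.0,"fingers":0.06},{"x":0.0,"y":0.0,"z":0.0,"ax":0.0,"ay":0.0,"az":0.0,"fingers":0.06},{"x":0.0,"y":0.0,"z":0.0,"ax":0.0,"ay":0.0,"az":0.0,"fingers":0.06},{"x":0.0,"y":0.0,"z":0.0,"ax":0.0,"ay":0.0,"az":0.0,"fingers":0.06},{"x":0.0,"y":0.0,"z":0.0,"ax":0.0,"ay":0.0,"az":0.0,"fingers":0.06}]' 20
python3 - <<'E'
from h import *
s,c=wcap();save(c['frame'],'w10.png',(190,150,330,310),5)
print(s['tool_pos'],s['grip_width']*85.4,s['force'],s['moment'])
c=ctrl.capture('side');save(c['frame'],'s10.png',(215,200,305,300),6)
E
```

```text
t: 10.15
tool_pos: [0.4698, 0.1007, 0.1062]
eef_rot: [0.601, 0.799, -0.0, 0.0]
force: [-0.4, 0.3, 0.2]
grip_width: 0.706
[0.46977423 0.10071031 0.10616678] 60.260429410465065 [-0.37923577  0.26300628  0.2206407 ] [ 0.01672365 -0.00327068 -0.00578917]
```

View pics/s10.png

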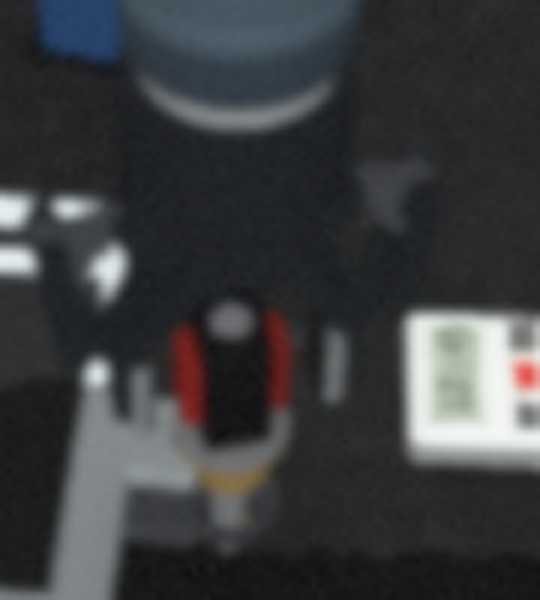

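View pics/w10.png

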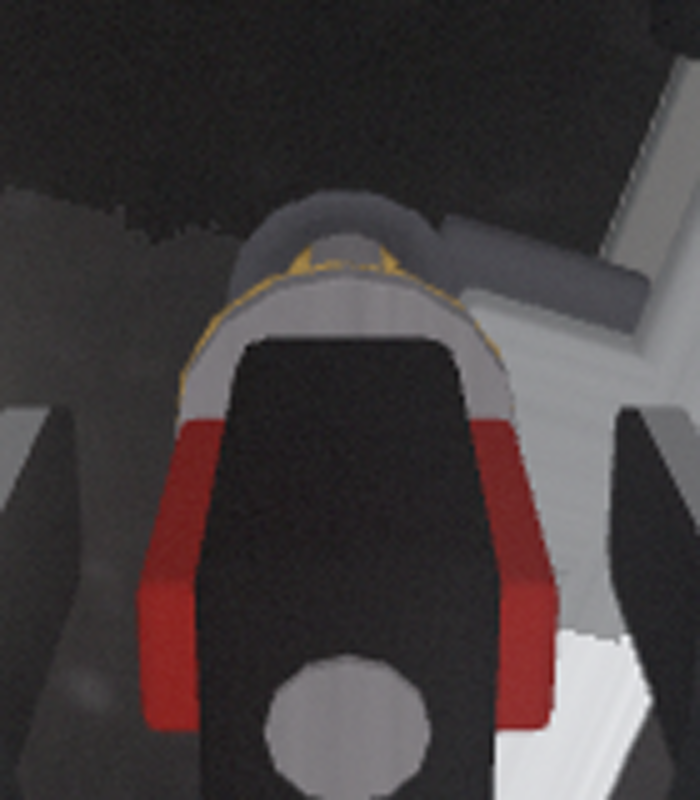

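```bash
python3 -m jog '[{"x":0.0,"y":0.0,"z":-0.01,"ax":0.0,"ay":0.0,"az":0.0,"fingers":0.065},{"x":0.0,"y":0.0,"z":-0.03,"ax":0.0,"ay":0.0,"az":0.0,"fingers":0.065},{"x":0.0,"y":0.0,"z":-0.055,"ax":0.0,"ay":0.0,"az":0.0,"fingers":0.065},{"x":0.0,"y":0.0,"z":-0.085,"ax":0.0,"ay":0.0,"az":0.0,"fingers":0.065},{"x":-0.03,"y":0.0,"z":-0.12,"ax":0.0,"ay":0.0,"az":0.0,"fingers":0.065},{"x":-0.07,"y":0.0,"z":-0.14,"ax":0.0,"ay":0.0,"az":0.0,"fingers":0.065},{"x":-0.11,"y":0.0,"z":-0.14,"ax":0.0,"ay":0.0,"az":0.0,"fingers":0.065},{"x":-0.11,"y":0.0,"z":-0.14,"ax":0.0,"ay":0.0,"az":0.0,"fingers":0.065}]' 20
python3 - <<'E'
from h import *
import pickle
s,c=wcap();save(c['frame'],'w11.png',s=1.5);pickle.dump(c,open('w11.pkl','wb'))
print(s['t'],s['tool_pos'],s['force'])
c=ctrl.capture('side');save(c['frame'],'s11.png',(200,130,310,300),4.7);pickle.dump(c,open('s11.pkl','wb'))
E
```

```text
t: 11.05
tool_pos: [0.5024, -0.0089, 0.248]
eef_rot: [0.603, 0.798, 0.0, 0.002]
force: [0.4, -0.1, 0.3]
grip_width: 0.765
11.05 [ 0.50236225 -0.00887963  0.24799967] [ 0.39575813 -0.14089493  0.29978376]
```

View pics/s11.png

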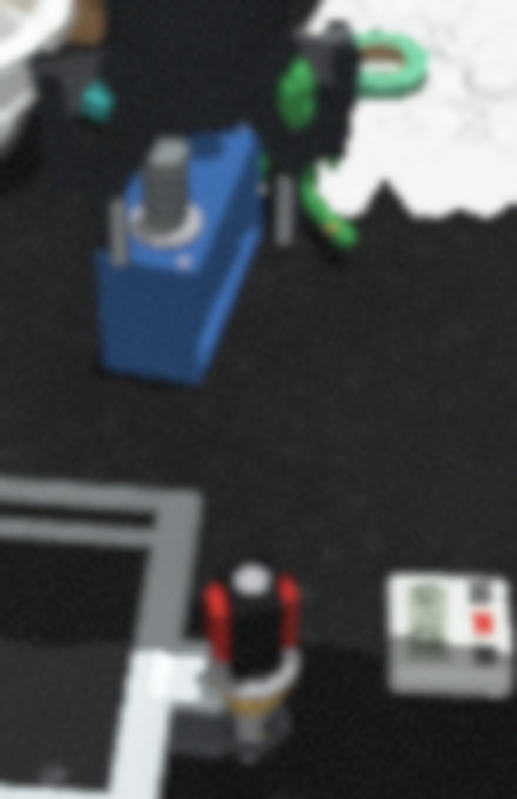

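View pics/w11.png

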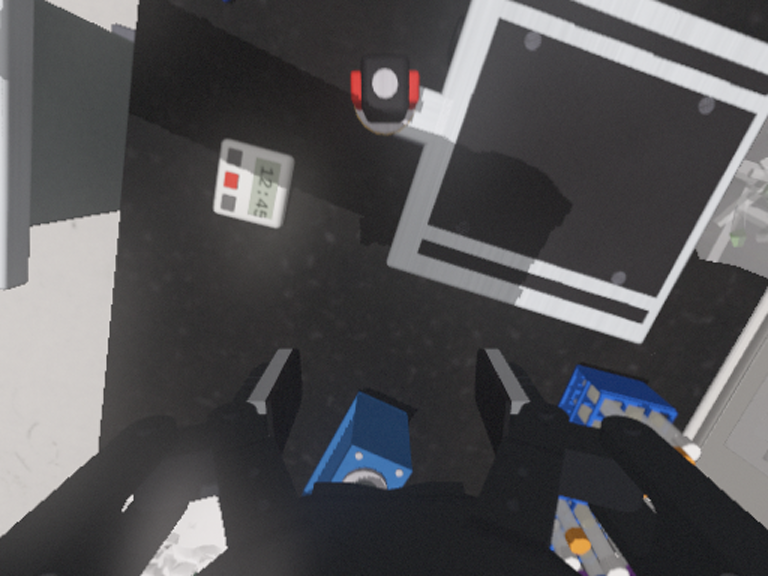

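```bash
python3 - <<'E'
from h import *
import pickle
c=pickle.load(open('w11.pkl','rb'));S=pickle.load(open('s11.pkl','rb'))
print(tri(wray(c,385/1.5,83/1.5),wray(S,200+252/4.7,130+578/4.7)))
print('expected side px of home dot',proj(S,np.array([.4695,.1,.154])),(200+252/4.7,130+578/4.7))
print('plain',onz(S,200+169/4.7,130+152/4.7,.1485))
T=ctrl.capture('top');save(T['frame'],'t11.png',s=1.5);save(T['frame'],'t11c.png',(140,150,220,220),8)
E
```

```text
(array([0.47031999, 0.1009637 , 0.15432429]), [np.float64(0.0009186139089183732), np.float64(0.0009186139089184182)])
expected side px of home dot (np.float64(253.59339576321008), np.float64(252.75212628783325)) (253.61702127659575, 252.97872340425533)
plain [ 0.53339899 -0.20696565  0.1485    ]
```

View pics/t11.png

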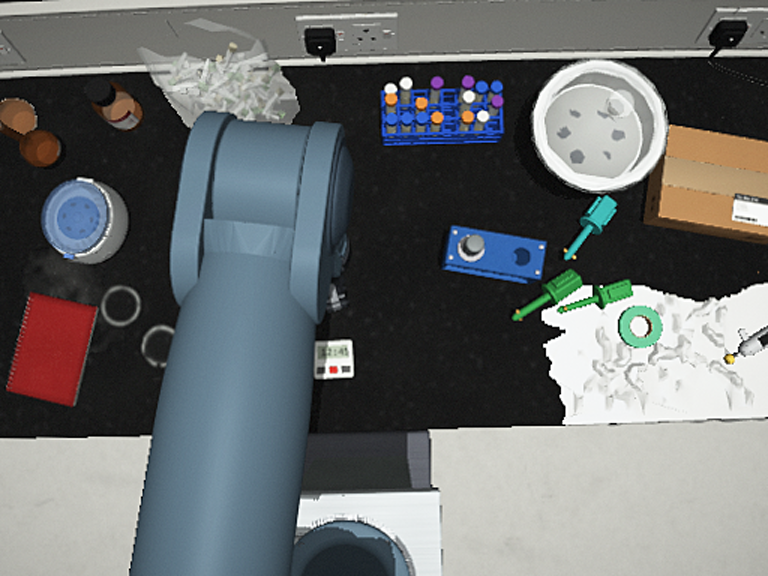

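View pics/t11c.png

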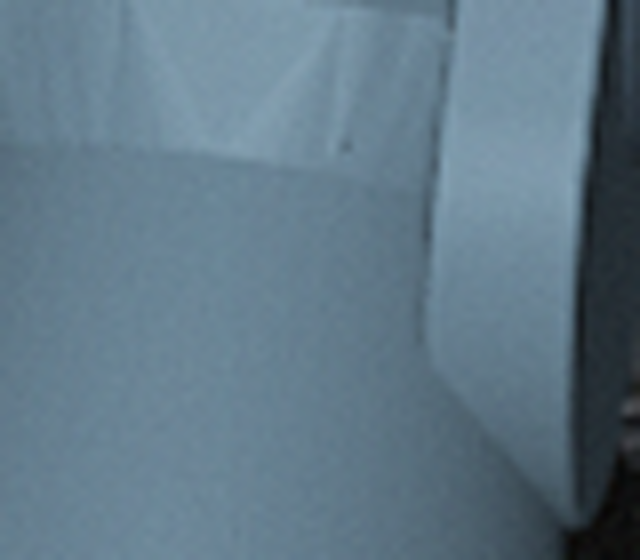

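```bash
python3 -c "
from rig import ctrl
print(ctrl.sign_off())"
```

```text
the job is handed in; nothing more can be done
None
```

The ball-lock pin is in the shaker's lock, fully home with its buttons sprung out, and the job was handed in at about 11 s. I squeezed both buttons (finger opening about 25 mm), lifted the pin out, and slid it through both bushes. The flange touched the brass rim at the predicted height with 9.6 N, and I then let go and backed off.

**Last checks**
- **Position:** the top of the handle measured (0.470, 0.101, 0.154), against (0.4695, 0.100, 0.154) expected when flush.
- **Buttons:** both look fully out in the wrist view.
- **Balls:** I only glimpsed the brass through the bore clearance, so their locking is inferred from the buttons springing out.
- **Plain pin:** still in the stand. The top view shows no movement. A rougher side reading came out about 6 mm from its starting position; that could be pixel error in the blurred view.
- **Robot:** clear of everything, with no contact force.

**What went wrong**
- The three look-alike pins (two green, one turquoise) toppled during the grasp, and all are still on the work surface. I don't know what knocked them; the wrist force readings I took stayed near zero until the gripper closed.
- My first move command was refused, apparently because it left out some keys. It moved nothing.

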